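Snug the carousel's wing nut with fingertip strokes

ROBOT

A 6-joint arm with a two-finger parallel gripper is mounted at the origin on the work surface. World frame = base frame: x ahead of the robot, y to its left, z up, the work surface at z = 0. Lengths are in m, angles in degrees, forces in N, time in s.
With the tool pointing down it reaches from about 0.35 to 0.875 m from the base axis. Payload 4.2 kg.
Tool frame: the origin (TCP) lies midway between the tips of the shut fingers; the grasp point (between the pads) lies 19 mm behind it; z points along the fingers, y is the line along which they close (so a half turn about z gives the same grasp; the last joint's range is limited). The gripper opens to 87 mm and grips with 3 to 60 N. Pads are 19 mm wide; open, the fingers measure 117 mm over their backs; the gripper's body (75 mm by 190 mm) begins 51 mm behind the grasp point.
Start: joints at [90.848, 22.042, 0.453, 0, -68.411, -14.817], TCP at [0.151, 0.607, 0.19] pointing down, gripper open.
Joint ranges: [-179.83, 179.83], [-69.29, 118.12], [-61.27, 80.66], [-181.25, 117.63], [-171.15, -9.14], [-177.46, 177.46]. Speed limits (degrees/s): [159.86, 159.86, 180, 180, 180, 180].

INTERFACE

Orientations are given as a 3x3 rotation matrix whose columns are the frame's x, y, z axes.
In Python, from station import r, cams gives the robot as it stands.
- The arm moves only by the tool play_rows, never from a script. Its argument "commands" is text: rows parted by semicolons, each of 6 numbers parted by spaces: the shift along the world's x, y, z normalised to -1 to 1, where 1 is 30 mm, then the turn, a rotation vector about the world's x, y, z normalised to -1 to 1, where 1 is 0.15 rad. A call has 1 to 20 rows; each row shifts and turns the commanded pose from where the row before left it; what a row does not reach is not made up. A row lasts 1/10 s, in which the tool goes at most 50 mm and 8.59 degrees, less where a joint would pass 70% of its speed; a pose out of reach is approached as far as the arm can. A call with a number of a shift or a turn outside -1 to 1 is refused whole. A call with a gripper value outside its range is refused whole. "grip" is the finger opening in mm, from 0 to 87, set as the call begins (left out, the last holds). The fingers move at their own pace and stop on an object; the grip force is fixed at half the most. Time passes only in rows, so rows that do not move let the fingers close. It gives the time, the measured TCP pose, the force, the opening and the grip force at its end, in the units of the state.
- r.sense(): the state, without advancing time (a new reading comes with each control period).
- cams.capture(name): name is "scene" or "top" or "wrist"; returns (picture, depth): 480x640x3 uint8, blue, green, red; 480x640 float32, m along the optical axis (not along the pixel's ray), 0 where there is no reading.
- cams.camera_info(name): a dict with "mtx" (3x3 intrinsics, pixels), "R" (3x3) and "t" (3): a world point X has camera coordinates R X + t. Camera axes: x right, y down, z forward; pixel columns grow to the right and rows downward; lengths in m; the calibration is good to about 2 mm. A picture is of the moment at which its call begins: read the wrist's pose just before it. camera_info takes no time and is no camera call; for the wrist camera it gives the pose at the moment of the call.
- r.finish_job(): hands the job in; it is judged then, once.
The state is a dict: "time_s": time; "joints": joint angles; "joint_velocities": joint speeds; "effort": joint torques, N m; "tcp_pos": TCP position; "ee_rot": TCP orientation; "wrist_force": force on the tool from outside, world axes, zero at the start; "moment": the same for the moment, N m; "gripper_width": opening from 0.0 (shut) to 1.0 (fully open); "gripper_force": force on a finger pad.
Only numpy, scipy, OpenCV 4.12 (cv2) and the standard library are available. Lean on these libraries where they do the work, as an engineer would, in place of code of your own. Each camera call takes 0.05 s, during which the arm holds its last target. There are 200 camera calls.

TASK

Tighten the loose wing nut on top of the snack-cup carousel: push its red-padded wings clockwise (seen from above) with your fingertips, about a quarter turn or less at a time, and take the fingers right off the nut between strokes, until the nut stops and will go no further; then move clear. Only push the wings, never pinch one from both sides, and do not swing the carousel of cups round or disturb the butter dish, its lid, the whisk or the trivet.

Things in the scene. Friction and masses are not known exactly. Their poses are not given: they have to be found in the camera images.
- wing_nut (a joint): Angle of the wing nut in rad: grows as it turns clockwise seen from above; it starts loose, between 0 and 1.0, and meets its hard stop (tight) at 5.4. It stays where it is left (dry friction about 0.05 N m, no spring) and does not rise or sink noticeably as it turns.
- nut_foot (a point): Point on the vertical axis at the wing nut's underside, 196 mm above the counter; turns with the nut. Hub 30 mm across, 16 mm tall (thread end to 24 mm). Two opposite flat upright wings, A along +x and B along -x, reach 51 mm from the axis and from 8 to 39 mm above this point, 10 mm thick over their red pads, which lie 14 to 47 mm out and 9 to 35 mm up.
- nut_axis (a point): Point on the nut's axis at mid-height of the wings, 218.5 mm above the counter. Fixed to the stand. Nothing near stands higher than the wings' tops (235 mm).
- wing_a (a point): Middle of wing A, 38 mm out from the nut's axis, at wing mid-height; turns with the nut.
- wing_b (a point): Middle of wing B, opposite wing A, 38 mm out from the axis, at wing mid-height; turns with the nut.
- stand: Chrome carousel stand fixed to the counter: round foot 150 mm across, upright spindle; origin at the centre of the foot's underside. Its rotor carries five clip hooks 64 to 75 mm from the axis (arm tops at 173 mm height, hub top 185 mm); four hold plastic cups 66 mm across and 66 mm tall, centres 101 mm from the axis, rims at 152 mm.
- cup_rim (a point): Centre of the mouth of one clipped cup, 101 mm from the carousel's axis; it turns with the rotor, which swings about the spindle when pushed (dry friction 0.15 N m).
- butter_dish: Loose white ceramic butter dish plate, 120 x 180 x 10 mm; origin at the centre of its underside.
- dish_lid: Loose blue domed butter dish lid standing on the plate, 110 mm across, 94 mm tall with its knob; origin at the centre of its underside.
- whisk: Loose steel balloon whisk lying on the counter, about 260 mm long along its own x, 56 mm wide, about 55 mm tall; origin on its underside, near its middle.
- trivet: Loose round lime green silicone trivet lying flat, 160 mm across, 8 mm thick; origin at the centre of its underside.

How it is judged:
By the outcome, as a careful person would: the job done as asked, in the order asked, and still so for the second after the job is handed in, with the robot touching nothing.
It also fails if it takes over 72 s, if anything falls off the work surface, if the arm or the gripper's body presses on something with over 40 N, if the wrist force passes 120 N, or if a joint passes its speed limit or range.

## Working session

There is one attempt and no reset: what is moved stays moved. The work goes in short steps, Python scripts to look and compute and a tool call to move; the robot and the scene stay as the last step left them, time stands still between calls to the robot, and variables do not carry over. Pictures are saved under pics/ and viewed, at most 10 in all, crops included, and the job is handed in when it is done.

Besides the shell and the picture viewer there is one more tool, called after "Emit:" as name(argument=value, ...) on one line, values as JSON. play_rows: Moves the arm, as the interface text tells. Scaled input: -1 to 1 covers 30 mm each way for a shift and 0.15 rad each way for a turn. Its arguments: {"type":"object","properties":{"commands":{"type":"string"},"grip":{"type":"number"}},"required":["commands"]}

```bash
mkdir -p pics; ls
python3 - <<'E'
from station import r,cams
import cv2,numpy as np
for n in("scene","top"):
    i=cams.camera_info(n);p,d=cams.capture(n);cv2.imwrite(f"pics/{n}.png",p);np.savez(f"{n}.npz",p=p,d=d,**i)
    print(n,i["mtx"].round(0).tolist(),(-i["R"].T@i["t"]).round(3),i["R"].round(2).tolist())
s=r.sense();print(s)
E
```

```text
pics
scene [[571.0, 0.0, 316.0], [0.0, 571.0, 237.0], [0.0, 0.0, 1.0]] [1.01  0.5   1.217] [[-0.7, 0.71, 0.01], [0.59, 0.59, -0.56], [-0.4, -0.39, -0.83]]
top [[525.0, 0.0, 313.0], [0.0, 525.0, 246.0], [0.0, 0.0, 1.0]] [0.364 0.012 1.239] [[-0.03, -1.0, -0.01], [-0.99, 0.03, -0.1], [0.1, 0.01, -0.99]]
{'time_s': 0.1, 'joints': array([ 9.08484771e+01,  2.20870509e+01,  3.90906698e-01, -2.55392312e-02,
       -6.84118083e+01, -1.48167121e+01]), 'joint_velocities': array([-0.03051457, -0.06248065,  0.20799131,  0.08157592, -0.07991763,
       -0.01517982]), 'effort': array([-1.76054564e-04, -3.91695499e+01,  1.87932694e+01,  4.23201934e+00,
        1.34065695e-02, -7.27449537e-05]), 'tcp_pos': array([0.15070278, 0.60596232, 0.18898368]), 'ee_rot': array([[ 9.70390020e-01, -2.41543079e-01, -3.86530363e-04],
       [-2.41543374e-01, -9.70388183e-01, -1.89002314e-03],
       [ 8.14375113e-05,  1.92742344e-03, -9.99998139e-01]]), 'wrist_force': array([0.71017824, 0.24320043, 0.20815737]), 'moment': array([0.00325293, 0.03854492, 0.03057268]), 'gripper_force': 0.0, 'gripper_width': 0.9998617304438969}
```

View pics/scene.png

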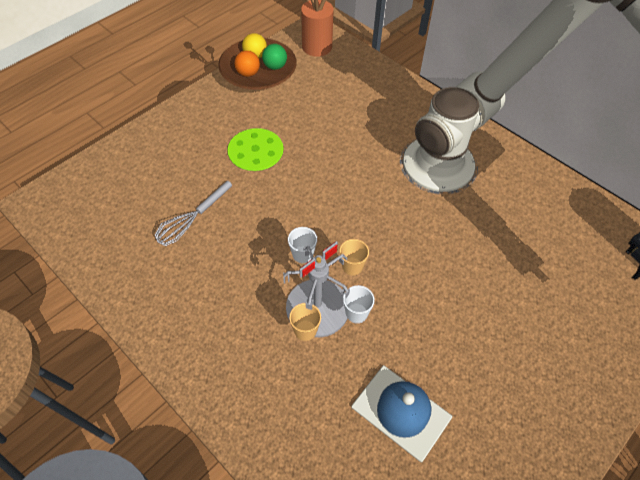

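View pics/top.png

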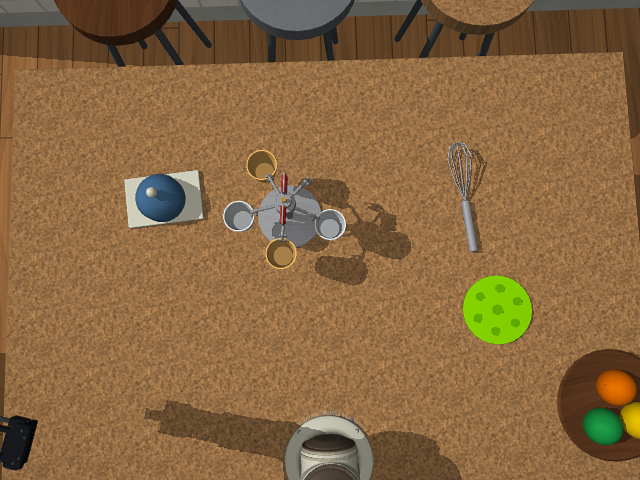

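The scene view shows the red wings at about (308,268) and (331,252). In the top view they are at about (284,184) and (284,215), with the nut centre near (284,200).

```bash
cat > h.py <<'E'
import cv2,numpy as np
def ray(i,u,v,z):
    c=-i["R"].T@i["t"];d=i["R"].T@np.linalg.solve(i["mtx"],[u,v,1.]);return c+d*(z-c[2])/d[2]
def red(p,box):
    x0,x1,y0,y1=box;h=cv2.cvtColor(p,cv2.COLOR_BGR2HSV)
    m=(((h[...,0]<6)|(h[...,0]>172))&(h[...,1]>150)&(h[...,2]>60)).astype(np.uint8)
    k=np.zeros_like(m);k[y0:y1,x0:x1]=m[y0:y1,x0:x1]
    n,l,s,c=cv2.connectedComponentsWithStats(k)
    return [(s[j].tolist(),c[j]) for j in range(1,n) if s[j,4]>8]
E
python3 - <<'E'
from h import *
for n,b in(("scene",(280,360,220,300)),("top",(260,310,160,235))):
    f=np.load(n+".npz")
    for s,c in red(f["p"],b): print(n,s,c.round(1),ray(f,*c,.218).round(4),f["d"][int(c[1]),int(c[0])])
f=np.load("top.npz");p=f["p"];d=f["d"]
# depth-based points above z .2 near nut
v,u=np.mgrid[150:240,255:315];z=d[150:240,255:315]
X=np.linalg.solve(f["mtx"],np.stack([u*z,v*z,z]).reshape(3,-1));W=f["R"].T@(X-f["t"][:,None])
k=(W[2]>.205)&(z.ravel()>0);print(k.sum(),W[:,k].mean(1),W[:,k].min(1),W[:,k].max(1))
q=W[:2,k];e,V=np.linalg.eigh(np.cov(q));print(e,V)
from station import cams
i=cams.camera_info("wrist");print(i["mtx"],(-i["R"].T@i["t"]),i["R"])
E
```

```text
scene [325, 245, 12, 15, 87] [330.6 252. ] [0.5339 0.082  0.218 ] 1.172893
scene [302, 262, 13, 15, 85] [308.2 268.7] [0.595  0.0777 0.218 ] 1.1490446
top [281, 175, 2, 16, 22] [281.7 183.6] [0.5922 0.0797 0.218 ] 1.2619491
top [285, 175, 2, 18, 36] [285.5 183.5] [0.5922 0.0721 0.218 ] 1.0255245
top [280, 206, 2, 17, 22] [280.3 212.8] [0.5339 0.0837 0.218 ] 1.0231587
top [283, 206, 3, 18, 30] [284.1 214.5] [0.5303 0.0763 0.218 ] 1.0218595
385 [0.56053904 0.07658221 0.22163406] [0.51052104 0.06249639 0.20598374] [0.61197045 0.09044526 0.23663808]
[2.91299230e-05 6.65376666e-04] [[-0.06297859 -0.99801488]
 [-0.99801488  0.06297859]]
[[394.36850305   0.         312.32458588]
 [  0.         394.36850305 236.27626942]
 [  0.           0.           1.        ]] [0.21738606 0.58933881 0.38313384] [[-0.24382589 -0.96981839  0.00110294]
 [-0.9371364   0.23590163  0.25714933]
 [-0.24964834  0.06166606 -0.96637105]]
```

Emit:
play_rows(commands="0.3 -0.4 0.8 0 0 0;0.7 -0.88 0.8 0 0 -0.15;0.7 -0.88 0.8 0 0 -0.15;0.7 -0.88 0.8 0 0 -0.15;0.7 -0.88 0.5 0 0 -0.15;0.7 -0.88 0 0 0 -0.15;0.7 -0.88 0 0 0 -0.15;0.7 -0.88 0 0 0 -0.15;0.7 -0.88 0 0 0 -0.15;0.7 -0.88 0 0 0 -0.15;0.7 -0.88 0 0 0 -0.15;0.7 -0.88 0 0 0 -0.15;0.7 -0.88 0 0 0 -0.15;0.7 -0.88 0 0 0 -0.15;0.7 -0.88 0 0 0 -0.15;0.7 -0.88 0 0 0 -0.15;0.7 -0.88 0 0 0 -0.15;0.7 -0.88 0 0 0 -0.15;0.6 -0.88 0 0 0 -0.15;0.5 -0.6 0 0 0 -0.15", grip=62)

```text
time_s: 2.1
tcp_pos: [0.5503, 0.0996, 0.3003]
ee_rot: [[0.782, -0.624, -0.001], [-0.624, -0.782, -0.0], [-0.001, 0.001, -1.0]]
wrist_force: [0.0, 1.5, -0.4]
gripper_width: 0.706
gripper_force: 0.0
```

Emit:
play_rows(commands="0.3 -0.8 0 0 0 0;0 0 0 0 0 0")

```text
time_s: 2.3
tcp_pos: [0.5593, 0.0751, 0.3]
ee_rot: [[0.781, -0.625, -0.002], [-0.625, -0.781, -0.001], [-0.001, 0.002, -1.0]]
wrist_force: [-0.2, 0.1, 0.6]
gripper_width: 0.712
gripper_force: 0.0
```

```bash
cat > look.py <<'E'
from h import *
from station import r,cams
import sys
s=r.sense();R=s["ee_rot"];print(s["time_s"],s["tcp_pos"].round(4),"yaw y",np.degrees(np.arctan2(R[1,1],R[0,1])).round(1),"z",R[:,2].round(4),"j",s["joints"].round(1),"w",s["gripper_width"]*87,s["wrist_force"].round(1),s["moment"].round(2))
for n in sys.argv[2:]:
    i=cams.camera_info(n);p,d=cams.capture(n);cv2.imwrite(f"pics/{sys.argv[1]}_{n}.png",p)
    for q,c in red(p,(0,640,0,480)):
        w=ray(i,*c,.218)
        if np.hypot(*(w[:2]-[.5625,.078]))<.07: print(n,q,w.round(4))
E
python3 look.py a wrist top scene
```

```text
2.3 [0.5593 0.0751 0.3   ] yaw y -128.7 z [-0.0018 -0.001  -1.    ] j [ 24.1  12.9   3.1   0.  -80.3  27.2] w 61.978447129656786 [-0.2  0.1  0.6] [ 0.03 -0.03 -0.  ]
wrist [272, 175, 28, 39, 190] [0.5909 0.0729 0.218 ]
wrist [263, 182, 28, 38, 64] [0.5913 0.081  0.218 ]
wrist [324, 241, 26, 43, 242] [0.5287 0.0764 0.218 ]
wrist [315, 254, 27, 36, 90] [0.5267 0.0856 0.218 ]
top [285, 185, 2, 8, 16] [0.5822 0.0723 0.218 ]
top [280, 212, 2, 11, 12] [0.5264 0.0842 0.218 ]
top [283, 214, 3, 10, 17] [0.5219 0.0772 0.218 ]
scene [325, 245, 12, 15, 87] [0.5339 0.082  0.218 ]
scene [302, 262, 13, 15, 86] [0.5949 0.0778 0.218 ]
```

View pics/a_wrist.png

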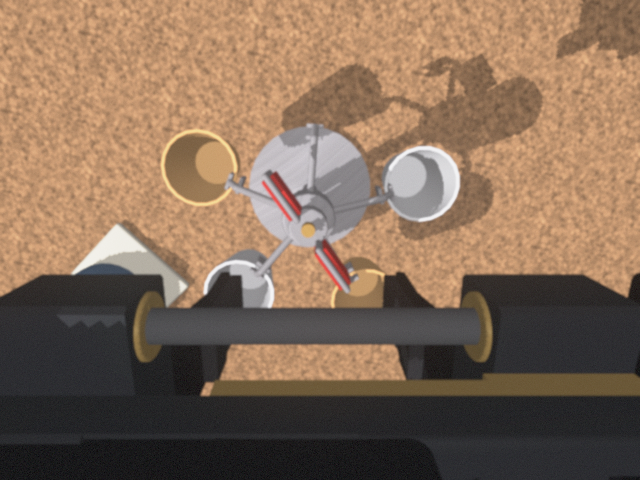

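The wrist view shows the hub at (307,229), with the wings running from (270,178) to (350,288). The cups lie below and to the sides, and the fingers' line is well off the wings.

Emit:
play_rows(commands="0.06 0.1 -0.5 0 0 0;0 0 -0.5 0 0 0;0 0 -0.5 0 0 0;0 0 -0.5 0 0 0;0 0 -0.5 0 0 0;0 0 -0.5 0 0 0;0 0 0 0 0 0")

```text
time_s: 3.15
tcp_pos: [0.5587, 0.081, 0.2088]
ee_rot: [[0.784, -0.621, -0.005], [-0.621, -0.784, -0.001], [-0.003, 0.004, -1.0]]
wrist_force: [0.2, -0.3, -0.3]
gripper_width: 0.71
gripper_force: 0.0
```

Emit:
play_rows(commands="0 0 0 0 0 -0.5;0 0 0 0 0 -0.5;0 0 0 0 0 -0.5;0 0 0 0 0 -0.5;0 0 0 0 0 -0.5;0 0 0 0 0 -0.5;0 0 0 0 0 -0.5;0 0 0 0 0 -0.5;0 0 0 0 0 0")

```text
time_s: 4.05
tcp_pos: [0.5608, 0.081, 0.212]
ee_rot: [[0.296, -0.955, 0.002], [-0.955, -0.296, 0.0], [0.0, -0.002, -1.0]]
wrist_force: [-0.2, 0.0, 0.4]
gripper_width: 0.708
gripper_force: 0.0
```

```bash
python3 look.py b scene wrist
```

```text
4.05 [0.5608 0.081  0.212 ] yaw y -162.8 z [ 1.5e-03  4.0e-04 -1.0e+00] j [ 24.6  15.4  -6.    0.  -68.5  -7.4] w 61.59704765154747 [-0.2  0.   0.4] [ 0.08 -0.    0.01]
scene [330, 245, 7, 12, 48] [0.5266 0.0827 0.218 ]
scene [302, 269, 7, 8, 29] [0.6062 0.0783 0.218 ]
wrist [220, 222, 67, 37, 896] [0.5935 0.0724 0.218 ]
wrist [215, 248, 65, 25, 151] [0.593  0.0834 0.218 ]
wrist [342, 263, 41, 32, 685] [0.5344 0.0758 0.218 ]
wrist [338, 292, 41, 16, 106] [0.533  0.0875 0.218 ]
```

View pics/b_wrist.png

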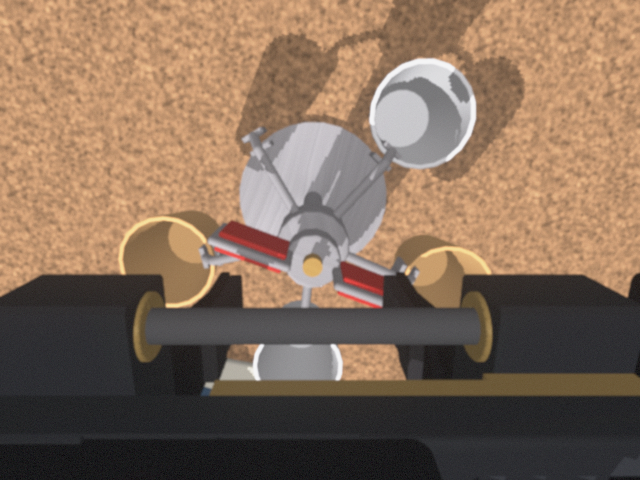

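The wrist view shows the hub at (313,262), with the red wings at (253,240) and (362,280). Wing A is not displaced and the cups are undisturbed, so I'm continuing the stroke.

Emit:
play_rows(commands="0.05 -0.06 0 0 0 -0.5;0 0 0 0 0 -0.5;0 0 0 0 0 -0.5;0 0 0 0 0 -0.5;0 0 0 0 0 -0.5;0 0 0 0 0 -0.5;0 0 0 0 0 -0.5;0 0 0 0 0 -0.5;0 0 0 0 0 -0.5;0 0 0 0 0 0")

```text
time_s: 5.15
tcp_pos: [0.5622, 0.0787, 0.2113]
ee_rot: [[-0.365, -0.931, 0.0], [-0.931, 0.365, 0.0], [-0.0, -0.0, -1.0]]
wrist_force: [0.1, 0.4, -0.5]
gripper_width: 0.711
gripper_force: 0.0
```

```bash
python3 look.py c scene wrist top
```

```text
5.15 [0.5622 0.0787 0.2113] yaw y 158.6 z [ 4.e-04  1.e-04 -1.e+00] j [ 24.3  15.6  -5.9   0.  -68.5 -45.7] w 61.85464019306586 [ 0.1  0.4 -0.5] [ 0.14 -0.07  0.02]
scene [325, 247, 11, 13, 73] [0.5368 0.0821 0.218 ]
scene [302, 262, 13, 15, 85] [0.595  0.0777 0.218 ]
wrist [337, 232, 69, 35, 1094] [0.529  0.0763 0.218 ]
wrist [344, 260, 66, 21, 155] [0.53   0.0879 0.218 ]
wrist [242, 266, 40, 30, 698] [0.5865 0.0721 0.218 ]
wrist [249, 297, 35, 11, 70] [0.5881 0.084  0.218 ]
```

View pics/c_wrist.png

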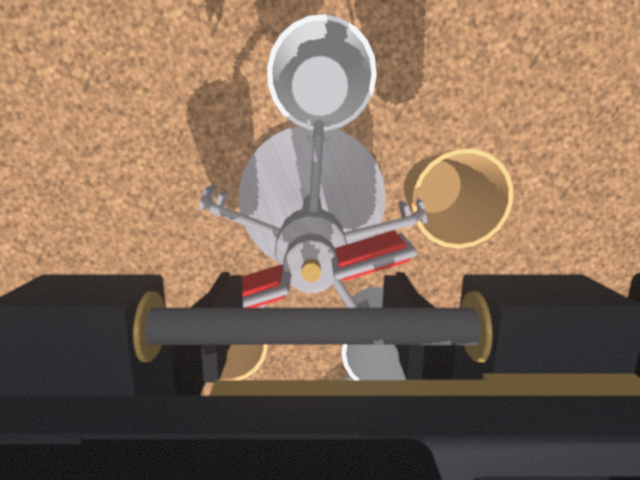

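The wing did not move although the fingers' line passed over it, so I'm checking where the fingertips really are using the wrist depth.

Run:
```python
from h import *
from station import r,cams
s=r.sense();i=cams.camera_info("wrist");p,d=cams.capture("wrist")
v,u=np.mgrid[0:480,0:640]
X=np.linalg.solve(i["mtx"],np.stack([u*d,v*d,d]).reshape(3,-1));W=i["R"].T@(X-i["t"][:,None])
T=(s["ee_rot"].T@(W-s["tcp_pos"][:,None])).reshape(3,480,640)*1000
for v0,u0 in[(280,225),(290,215),(300,230),(320,235),(340,235),(360,225),(290,400),(300,395),(320,400),(350,400),(245,370),(245,400),(250,385),(262,345),(270,312),(285,265),(240,310)]:
    print(v0,u0,p[v0,u0],d[v0,u0].round(3),T[:,v0,u0].round(0))
c=i["mtx"]@(i["R"]@s["tcp_pos"]+i["t"]);print("tcp px",c[:2]/c[2],c[2])
P=lambda x,y,z:(lambda c:(c[:2]/c[2]).round(0))(i["mtx"]@(i["R"]@(s["tcp_pos"]+s["ee_rot"]@np.array([x,y,z]))+i["t"]))
print(P(0,.031,0),P(0,-.031,0),P(0.0095,.031,0),P(0,.031,-.07))
```

```text
280 225 [38 41 49] 0.162 [ 12. -35. -42.]
290 215 [32 33 45] 0.153 [ 11. -36. -52.]
300 230 [42 43 50] 0.149 [  9. -30. -56.]
320 235 [83 82 83] 0.084 [  32.  -15. -118.]
340 235 [79 77 79] 0.083 [  28.  -15. -119.]
360 225 [40 50 60] 0.139 [ -7. -30. -71.]
290 400 [37 41 50] 0.156 [ 10.  36. -49.]
300 395 [39 40 47] 0.148 [  9.  32. -57.]
320 400 [78 76 76] 0.083 [  32.   20. -118.]
350 400 [40 40 42] 0.139 [ -4.  32. -70.]
245 370 [ 46  51 122] 0.193 [17. 29. -9.]
245 400 [ 57  61 166] 0.182 [ 20.  42. -19.]
250 385 [ 57  62 169] 0.182 [ 17.  35. -20.]
262 345 [ 66  69 214] 0.184 [ 12.  16. -20.]
270 312 [107 176 218] 0.197 [ 4.  1. -8.]
285 265 [ 54  57 171] 0.188 [ -0. -21. -19.]
240 310 [125 124 126] 0.202 [17.  0.  0.]
tcp px [310.04162612 271.12437064] 0.20582505237661497
[369. 271.] [251. 271.] [370. 254.] [397. 340.]
```

View pics/c_scene.png

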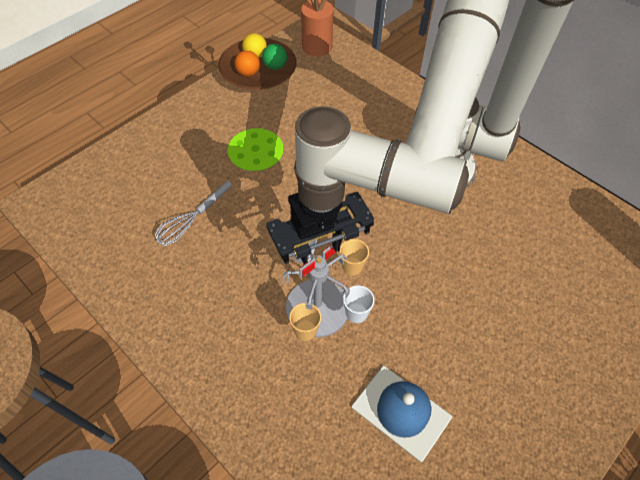

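The scene view shows the gripper directly over the nut at (318,265), with the cups unchanged. The depth reading puts the tips of the open fingers about 40 mm above the TCP, so they passed over the wings. I'll lift, narrow the opening and measure the tips again.

Emit:
play_rows(commands="0 0 1 0 0 0.5;0 0 1 0 0 0.5;0 0 0 0 0 0.5;0 0 0 0 0 0.5;0 0 0 0 0 0.5", grip=42)

```text
time_s: 5.85
tcp_pos: [0.5621, 0.0786, 0.2713]
ee_rot: [[0.004, -1.0, 0.0], [-1.0, -0.004, 0.0], [-0.0, -0.0, -1.0]]
wrist_force: [-0.1, 0.4, 0.1]
gripper_width: 0.489
gripper_force: 0.0
```

```bash
cat > tip.py <<'E'
from h import *
from station import r,cams
import sys
s=r.sense();i=cams.camera_info("wrist");p,d=cams.capture("wrist");cv2.imwrite(f"pics/{sys.argv[1]}.png",p)
v,u=np.mgrid[0:480,0:640]
X=np.linalg.solve(i["mtx"],np.stack([u*d,v*d,d]).reshape(3,-1));W=i["R"].T@(X-i["t"][:,None])
T=(s["ee_rot"].T@(W-s["tcp_pos"][:,None]))*1000
print(s["time_s"],s["tcp_pos"],s["gripper_width"]*87)
k=(d.ravel()>0)&(p.max(2).ravel()<75)&(abs(T[0])<16)
for a in range(-110,-2,6):
    m=k&(T[2]>=a)&(T[2]<a+6)
    L=m&(T[1]<0);Rr=m&(T[1]>0)
    f=lambda m:(m.sum(),T[1,m].min().round(),T[1,m].max().round(),T[0,m].min().round(),T[0,m].max().round()) if m.sum()>3 else None
    print(a,f(L),f(Rr))
E
python3 tip.py d
```

```text
5.85 [0.56213371 0.07859067 0.27126   ] 42.57479143281892
-110 (np.int64(599), np.float64(-79.0), np.float64(-24.0), np.float64(3.0), np.float64(16.0)) (np.int64(991), np.float64(27.0), np.float64(82.0), np.float64(3.0), np.float64(16.0))
-104 (np.int64(457), np.float64(-79.0), np.float64(-24.0), np.float64(2.0), np.float64(16.0)) (np.int64(432), np.float64(27.0), np.float64(82.0), np.float64(1.0), np.float64(16.0))
-98 (np.int64(210), np.float64(-27.0), np.float64(-24.0), np.float64(-1.0), np.float64(14.0)) (np.int64(204), np.float64(27.0), np.float64(29.0), np.float64(-1.0), np.float64(14.0))
-92 (np.int64(172), np.float64(-25.0), np.float64(-24.0), np.float64(-4.0), np.float64(10.0)) (np.int64(169), np.float64(27.0), np.float64(28.0), np.float64(-5.0), np.float64(10.0))
-86 (np.int64(644), np.float64(-25.0), np.float64(-20.0), np.float64(-9.0), np.float64(6.0)) (np.int64(629), np.float64(22.0), np.float64(28.0), np.float64(-9.0), np.float64(7.0))
-80 (np.int64(85), np.float64(-25.0), np.float64(-20.0), np.float64(-9.0), np.float64(3.0)) (np.int64(97), np.float64(22.0), np.float64(
[... 677 characters left out ...]
) (np.int64(179), np.float64(22.0), np.float64(31.0), np.float64(3.0), np.float64(12.0))
-50 (np.int64(168), np.float64(-28.0), np.float64(-20.0), np.float64(0.0), np.float64(12.0)) (np.int64(171), np.float64(22.0), np.float64(31.0), np.float64(0.0), np.float64(11.0))
-44 (np.int64(168), np.float64(-28.0), np.float64(-20.0), np.float64(-3.0), np.float64(12.0)) (np.int64(155), np.float64(22.0), np.float64(31.0), np.float64(-2.0), np.float64(11.0))
-38 (np.int64(89), np.float64(-29.0), np.float64(-20.0), np.float64(-3.0), np.float64(11.0)) (np.int64(101), np.float64(23.0), np.float64(31.0), np.float64(-3.0), np.float64(11.0))
-32 None None
-26 None None
-20 None None
-14 None None
-8 None None
```

View pics/d.png

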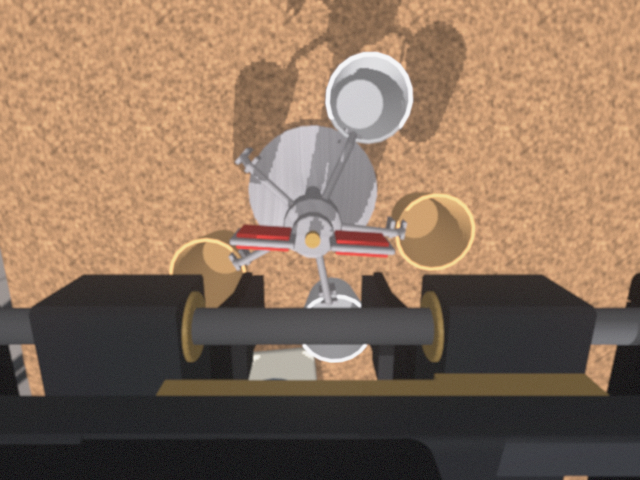

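The wrist view shows the hub at (313,240), with the wings from (235,238) to (393,242). The fingers are parallel, and their tips end about 36 mm short of the reported TCP at both openings. I'll therefore aim for a reported z of about 0.176, which puts the tips near 0.211.

Emit:
play_rows(commands="0 0 -0.5 0 0 -0.3;0 0 -0.5 0 0 -0.3;0 0 -0.5 0 0 -0.3;0 0 -0.5 0 0 0;0 0 -0.5 0 0 0;0 0 -0.4 0 0 0;0 0 -0.25 0 0 0;0 0 0 0 0 0", grip=52)

```text
time_s: 6.7
tcp_pos: [0.564, 0.0782, 0.2008]
ee_rot: [[-0.128, -0.992, 0.017], [-0.992, 0.128, -0.002], [0.0, -0.017, -1.0]]
wrist_force: [-37.2, 7.1, 86.5]
gripper_width: 0.597
gripper_force: 43.4
```

Emit:
play_rows(commands="0 0 0 0 0 -0.5;0 0 0 0 0 -0.5;0 0 0 0 0 -0.5;0 0 0 0 0 -0.5;0 0 0 0 0 -0.5;0 0 0 0 0 -0.5;0 0 0 0 0 -0.5;0 0 0 0 0 -0.5;0 0 0 0 0 -0.5;0 0 0 0 0 -0.5;0 0 0 0 0 -0.5;0 0 0 0 0 -0.5;0 0 0 0 0 -0.5;0 0 0 0 0 0")

```text
time_s: 8.1
tcp_pos: [0.5657, 0.0776, 0.2009]
ee_rot: [[-0.894, -0.448, 0.022], [-0.448, 0.894, -0.001], [-0.019, -0.011, -1.0]]
wrist_force: [-33.7, 3.0, 84.1]
gripper_width: 0.599
gripper_force: 41.6
```

```bash
cat > wing.py <<'E'
from h import *
from station import r,cams
s=r.sense();R=s["ee_rot"];i=cams.camera_info("wrist");p,d=cams.capture("wrist");cv2.imwrite("pics/last.png",p)
v,u=np.mgrid[0:480,0:640]
X=np.linalg.solve(i["mtx"],np.stack([u*d,v*d,d]).reshape(3,-1));W=i["R"].T@(X-i["t"][:,None])
h=cv2.cvtColor(p,cv2.COLOR_BGR2HSV).reshape(-1,3)
k=((h[:,0]<6)|(h[:,0]>172))&(h[:,1]>150)&(W[2]>.2)&(W[2]<.245)&(np.hypot(W[0]-.562,W[1]-.0785)<.06)
q=W[:2,k];vx,vy,_,_=cv2.fitLine(q.T.astype(np.float32),cv2.DIST_HUBER,0,.001,.001).ravel()
print("t",s["time_s"],"tcp",s["tcp_pos"].round(4),"line",np.degrees(np.arctan2(-R[1,1],-R[0,1])).round(1),"wing",np.degrees(np.arctan2(vy,vx)).round(1),k.sum(),"ctr",((q.min(1)+q.max(1))/2).round(4),"j6",s["joints"][5].round(0),"F",s["wrist_force"].round(1),s["moment"].round(2))
E
python3 wing.py
```

```text
t 8.1 tcp [0.5657 0.0776 0.2009] line -63.4 wing -59.4 2514 ctr [0.5575 0.076 ] j6 -88.0 F [-33.7   3.   84.1] [ 1.37 10.33 -0.08]
```

I misread the yaw: the fingers came down on top of the wings at line 0° and dragged them round. Lifting off straight away.

Emit:
play_rows(commands="0 0 0.5 0 0 0;0 0 1 0 0 0;0 0 1 0 0 0;0 0 0.7 0 0 0;0 0 0 0 0 0;0 0 0 0 0 0")

```text
time_s: 8.75
tcp_pos: [0.5619, 0.0787, 0.2722]
ee_rot: [[-0.896, -0.444, -0.0], [-0.444, 0.896, 0.001], [-0.0, 0.001, -1.0]]
wrist_force: [-0.2, -0.8, -1.5]
gripper_width: 0.596
gripper_force: 0.0
```

```bash
python3 wing.py; python3 look.py e scene top
```

```text
t 8.75 tcp [0.5619 0.0787 0.2722] line -63.6 wing -60.6 1138 ctr [0.5606 0.0765] j6 -88.0 F [-0.2 -0.8 -1.5] [ 0.11 -0.15  0.03]
8.8 [0.5615 0.0785 0.2712] yaw y 116.4 z [-2.1e-03 -1.0e-04 -1.0e+00] j [ 24.3  13.8   0.2  -0.  -76.6 -87.9] w 51.939792967407236 [ 0.8  0.4 -0.3] [ 0.12 -0.12  0.03]
scene [296, 253, 15, 10, 99] [0.5828 0.0504 0.218 ]
scene [325, 259, 16, 10, 106] [0.5519 0.1049 0.218 ]
top [291, 190, 11, 8, 42] [0.5716 0.0526 0.218 ]
top [264, 203, 15, 11, 42] [0.5444 0.0994 0.218 ]
```

View pics/last.png

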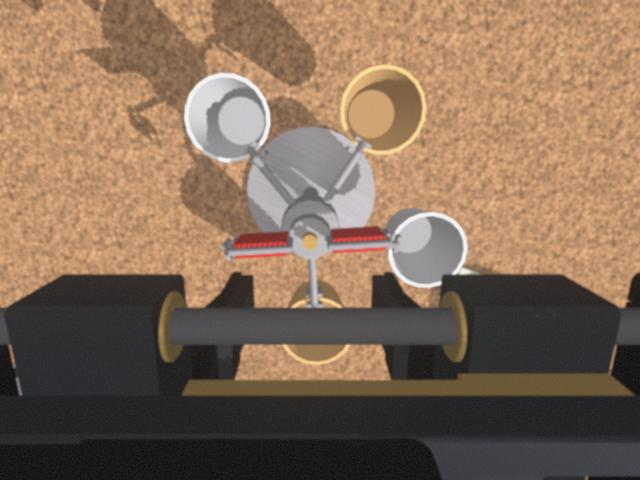

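The wrist view shows the nut intact with the hub at (310,242) and the wings nearly level, at a wing angle of -60.6°. The cups are still in their clips. I'll set the fingers 58° counter-clockwise of the wings and then descend.

Emit:
play_rows(commands="0 0 0 0 0 0.75;0 0 0 0 0 0.75;0 0 0 0 0 0.75;0 0 0 0 0 0.75;0 0 0 0 0 0.75;0 0 0 0 0 0.75;0 0 0 0 0 0.75;0 0 0 0 0 0.75;0 0 0 0 0 0.75;0 0 -0.5 0 0 0;0 0 -0.5 0 0 0;0 0 0 0 0 0")

```text
time_s: 10.1
tcp_pos: [0.5603, 0.078, 0.239]
ee_rot: [[-0.098, -0.995, -0.007], [-0.995, 0.098, -0.002], [0.003, 0.007, -1.0]]
wrist_force: [0.0, 0.3, -0.5]
gripper_width: 0.598
gripper_force: 0.0
```

```bash
python3 wing.py;python3 - <<'E'
from h import *
a=np.load("top.npz")["p"];b=cv2.imread("pics/e_top.png");print(np.abs(a.astype(int)-b)[240:270,265:300].mean(),np.abs(a.astype(int)-b)[200:230,225:250].mean())
E
```

```text
t 10.1 tcp [0.5603 0.078  0.239 ] line -5.6 wing -58.7 972 ctr [0.5617 0.0723] j6 -30.0 F [ 0.   0.3 -0.5] [ 0.09 -0.07 -0.02]
2.8806349206349204 58.444
```

Emit:
play_rows(commands="0 0 -0.4 0 0 0;0 0 -0.4 0 0 0;0 0 -0.4 0 0 0;0 0 -0.4 0 0 0;0 0 -0.4 0 0 0;0 0 0 0 0 0")

```text
time_s: 10.75
tcp_pos: [0.5608, 0.0782, 0.18]
ee_rot: [[-0.098, -0.995, -0.004], [-0.995, 0.098, -0.001], [0.002, 0.004, -1.0]]
wrist_force: [0.6, 0.1, 0.4]
gripper_width: 0.593
gripper_force: 0.0
```

Emit:
play_rows(commands="0 0 0 0 0 -0.5;0 0 0 0 0 -0.5;0 0 0 0 0 -0.5;0 0 0 0 0 -0.5;0 0 0 0 0 -0.5;0 0 0 0 0 -0.5;0 0 0 0 0 -0.5;0 0 0 0 0 0")

```text
time_s: 11.55
tcp_pos: [0.5621, 0.0782, 0.1828]
ee_rot: [[-0.583, -0.812, -0.0], [-0.812, 0.583, -0.001], [0.0, -0.0, -1.0]]
wrist_force: [0.3, -2.0, 0.7]
gripper_width: 0.594
gripper_force: 0.6
```

```bash
python3 wing.py
```

```text
t 11.55 tcp [0.5621 0.0782 0.1828] line -35.7 wing -66.5 2142 ctr [0.5646 0.0727] j6 -60.0 F [ 0.3 -2.   0.7] [-0.22  0.12  0.07]
```

The push works, with the fingers leading the wings by about 31°. I'll finish this stroke, back off and lift clear.

Emit:
play_rows(commands="0 0 0 0 0 -0.5;0 0 0 0 0 -0.5;0 0 0 0 0 -0.5;0 0 0 0 0 -0.5;0 0 0 0 0 -0.5;0 0 0 0 0 -0.5;0 0 0 0 0 -0.5;0 0 0 0 0 -0.5;0 0 0 0 0 -0.5;0 0 0 0 0 -0.5;0 0 0 0 0 -0.5;0 0 0 0 0 -0.5;0 0 0 0 0 -0.5;0 0 0 0 0 -0.5;0 0 0 0 0 -0.5;0 0 0 0 0 -0.5;0 0 0 0 0 0")

```text
time_s: 13.3
tcp_pos: [0.5628, 0.0783, 0.1828]
ee_rot: [[-0.969, 0.248, 0.001], [0.248, 0.969, -0.0], [-0.001, 0.0, -1.0]]
wrist_force: [1.3, -0.8, -0.4]
gripper_width: 0.601
gripper_force: 0.9
```

Emit:
play_rows(commands="0 0 0 0 0 0.6;0 0 0 0 0 0.6;0 0 0 0 0 0.6;0 0 0.6 0 0 0;0 0 0.9 0 0 0;0 0 0.9 0 0 0;0 0 0 0 0 0")

```text
time_s: 14.0
tcp_pos: [0.5646, 0.0793, 0.2591]
ee_rot: [[-1.0, -0.021, 0.009], [-0.021, 1.0, 0.003], [-0.009, 0.002, -1.0]]
wrist_force: [-0.4, -0.2, 0.6]
gripper_width: 0.601
gripper_force: 0.0
```

```bash
python3 wing.py; python3 look.py f scene
```

```text
t 14.0 tcp [0.5646 0.0793 0.2591] line -88.8 wing 43.6 1298 ctr [0.5604 0.077 ] j6 -113.0 F [-0.4 -0.2  0.6] [ 0.03 -0.16 -0.01]
14.05 [0.5633 0.0792 0.2567] yaw y 91.2 z [ 0.0048  0.0023 -1.    ] j [  24.3   14.1   -1.4   -0.   -74.2 -113.2] w 52.15374141609496 [ 0.5  0.2 -0.5] [ 0.07 -0.17 -0.03]
scene [316, 242, 2, 13, 14] [0.5471 0.0552 0.218 ]
scene [320, 242, 2, 13, 22] [0.5404 0.0588 0.218 ]
scene [316, 263, 2, 19, 29] [0.5863 0.0924 0.218 ]
scene [320, 263, 1, 19, 19] [0.5836 0.1001 0.218 ]
```

Emit:
play_rows(commands="0 0 0 0 0 0.95;0 0 0 0 0 0.95;0 0 0 0 0 0.95;0 0 0 0 0 0.95;0 0 0 0 0 0.95;0 0 0 0 0 0.95;0 0 0 0 0 0.95;0 0 0 0 0 0.95;0 0 0 0 0 0.95;0 0 0 0 0 0.95;0 0 0 0 0 0.95;0 0 0 0 0 0.95;0 0 0 0 0 0.95;0 0 0 0 0 0.95;0 0 0 0 0 0.95;0 0 0 0 0 0.95;0 0 0 0 0 0.95;0 0 0 0 0 0.95;0 0 0 0 0 0.95;0 0 0 0 0 0.95")

```text
time_s: 16.1
tcp_pos: [0.5614, 0.0786, 0.2529]
ee_rot: [[0.965, -0.263, -0.003], [-0.263, -0.965, -0.0], [-0.003, 0.001, -1.0]]
wrist_force: [0.6, -0.6, -0.2]
gripper_width: 0.598
gripper_force: 0.0
```

Emit:
play_rows(commands="0 0 0 0 0 0.95;0 0 0 0 0 0.95;0 0 0 0 0 0.95;0 0 0 0 0 0;0 0 0 0 0 0")

```text
time_s: 16.6
tcp_pos: [0.5617, 0.0785, 0.2535]
ee_rot: [[0.989, 0.151, -0.002], [0.151, -0.989, -0.0], [-0.002, 0.0, -1.0]]
wrist_force: [-0.2, 0.1, 0.6]
gripper_width: 0.595
gripper_force: 0.0
```

```bash
python3 wing.py
```

```text
t 16.6 tcp [0.5617 0.0785 0.2535] line 98.7 wing 43.6 914 ctr [0.565  0.0772] j6 74.0 F [-0.2  0.1  0.6] [-0.02  0.    0.01]
```

Emit:
play_rows(commands="0 0 -0.5 0 0 0;0 0 -0.5 0 0 0;0 0 -0.5 0 0 0;0 0 -0.5 0 0 0;0 0 -0.45 0 0 0;0 0 0 0 0 0")

```text
time_s: 17.25
tcp_pos: [0.5606, 0.0781, 0.1786]
ee_rot: [[0.988, 0.151, -0.005], [0.151, -0.988, -0.001], [-0.005, 0.001, -1.0]]
wrist_force: [-0.2, -0.7, -0.8]
gripper_width: 0.598
gripper_force: 0.0
```

Emit:
play_rows(commands="0 0 0 0 0 -0.6;0 0 0 0 0 -0.6;0 0 0 0 0 -0.6;0 0 0 0 0 -0.6;0 0 0 0 0 -0.6;0 0 0 0 0 -0.6;0 0 0 0 0 -0.6;0 0 0 0 0 -0.6;0 0 0 0 0 -0.6;0 0 0 0 0 -0.6;0 0 0 0 0 -0.6;0 0 0 0 0 -0.6;0 0 0 0 0 -0.6;0 0 0 0 0 -0.6;0 0 0 0 0 -0.6;0 0 0 0 0 -0.6;0 0 0 0 0 -0.6;0 0 0 0 0 -0.6;0 0 0 0 0 -0.6;0 0 0 0 0 -0.5")

```text
time_s: 19.25
tcp_pos: [0.5624, 0.0777, 0.1819]
ee_rot: [[-0.065, -0.998, 0.001], [-0.998, 0.065, -0.001], [0.001, -0.001, -1.0]]
wrist_force: [-0.5, -1.9, -0.6]
gripper_width: 0.595
gripper_force: 0.9
```

Emit:
play_rows(commands="0 0 0 0 0 0.6;0 0 0 0 0 0.6;0 0 0 0 0 0.6;0 0 0.6 0 0 0.6;0 0 0.9 0 0 0;0 0 0.9 0 0 0;0 0 0 0 0 0")

```text
time_s: 19.95
tcp_pos: [0.5648, 0.079, 0.2584]
ee_rot: [[0.295, -0.956, 0.01], [-0.956, -0.295, 0.002], [0.001, -0.01, -1.0]]
wrist_force: [-1.5, 1.3, 1.1]
gripper_width: 0.593
gripper_force: 0.0
```

```bash
python3 wing.py; python3 look.py g scene
```

```text
t 19.95 tcp [0.5648 0.079  0.2584] line 17.1 wing -36.0 864 ctr [0.5605 0.0748] j6 -7.0 F [-1.5  1.3  1.1] [ 0.06 -0.03 -0.07]
20.0 [0.5635 0.0789 0.2559] yaw y -162.9 z [ 0.0056  0.0019 -1.    ] j [ 24.3  14.1  -1.5   0.  -74.   -7.2] w 52.0076489133853 [ 0.9 -0.3  0.3] [0.04 0.   0.03]
scene [326, 255, 16, 8, 109] [0.541  0.0972 0.218 ]
scene [296, 259, 16, 9, 104] [0.5918 0.0607 0.218 ]
```

Emit:
play_rows(commands="0 0 -0.5 0 0 0;0 0 -0.5 0 0 0;0 0 -0.5 0 0 0;0 0 -0.5 0 0 0;0 0 -0.45 0 0 0;0 0 0 0 0 0")

```text
time_s: 20.65
tcp_pos: [0.56, 0.0779, 0.1764]
ee_rot: [[0.294, -0.956, -0.006], [-0.956, -0.294, -0.002], [-0.0, 0.007, -1.0]]
wrist_force: [-0.5, -0.1, -0.2]
gripper_width: 0.6
gripper_force: 0.0
```

Emit:
play_rows(commands="0 0 0 0 0 -0.5;0 0 0 0 0 -0.5;0 0 0 0 0 -0.5;0 0 0 0 0 -0.5;0 0 0 0 0 -0.5;0 0 0 0 0 -0.5;0 0 0 0 0 -0.5;0 0 0 0 0 -0.5;0 0 0 0 0 -0.5;0 0 0 0 0 -0.5;0 0 0 0 0 -0.5;0 0 0 0 0 -0.5;0 0 0 0 0 -0.5;0 0 0 0 0 0")

```text
time_s: 22.05
tcp_pos: [0.562, 0.0782, 0.1797]
ee_rot: [[-0.625, -0.78, -0.0], [-0.78, 0.625, -0.0], [0.001, -0.0, -1.0]]
wrist_force: [0.9, -0.3, 0.1]
gripper_width: 0.596
gripper_force: 0.2
```

```bash
python3 wing.py
```

```text
t 22.05 tcp [0.562  0.0782 0.1797] line -38.7 wing -69.7 2220 ctr [0.565  0.0726] j6 -63.0 F [ 0.9 -0.3  0.1] [ 0.01  0.06 -0.03]
```

Emit:
play_rows(commands="0 0 0 0 0 -0.3;0 0 0 0 0 -0.3;0 0 0 0 0 -0.3;0 0 0 0 0 -0.3;0 0 0 0 0 -0.3;0 0 0 0 0 -0.3;0 0 0 0 0 0")

```text
time_s: 22.8
tcp_pos: [0.5622, 0.0785, 0.1796]
ee_rot: [[-0.81, -0.586, 0.0], [-0.586, 0.81, 0.0], [-0.0, -0.0, -1.0]]
wrist_force: [0.2, -0.3, 0.0]
gripper_width: 0.597
gripper_force: 0.1
```

```bash
python3 wing.py
```

```text
t 22.8 tcp [0.5622 0.0785 0.1796] line -54.1 wing -84.6 2273 ctr [0.5646 0.0729] j6 -78.0 F [ 0.2 -0.3  0. ] [ 0.06 -0.1   0.01]
```

Emit:
play_rows(commands="0 0 0 0 0 -0.3;0 0 0 0 0 -0.3;0 0 0 0 0 -0.3;0 0 0 0 0 -0.3;0 0 0 0 0 -0.3;0 0 0 0 0 -0.3;0 0 0 0 0 0")

```text
time_s: 23.55
tcp_pos: [0.5626, 0.0786, 0.1796]
ee_rot: [[-0.937, -0.349, 0.001], [-0.349, 0.937, 0.0], [-0.001, -0.0, -1.0]]
wrist_force: [1.3, -0.3, -0.6]
gripper_width: 0.599
gripper_force: 0.5
```

```bash
python3 wing.py
```

```text
t 23.55 tcp [0.5626 0.0786 0.1796] line -69.6 wing 78.8 2311 ctr [0.5599 0.0723] j6 -94.0 F [ 1.3 -0.3 -0.6] [-0.06 -0.41 -0.  ]
```

Emit:
play_rows(commands="0 0 0 0 0 -0.3;0 0 0 0 0 -0.3;0 0 0 0 0 -0.3;0 0 0 0 0 -0.3;0 0 0 0 0 0")

```text
time_s: 24.1
tcp_pos: [0.5627, 0.0786, 0.1796]
ee_rot: [[-0.984, -0.176, 0.001], [-0.176, 0.984, 0.0], [-0.001, -0.0, -1.0]]
wrist_force: [2.7, -1.0, -1.4]
gripper_width: 0.596
gripper_force: 1.0
```

```bash
python3 wing.py
```

```text
t 24.1 tcp [0.5627 0.0786 0.1796] line -79.9 wing 69.3 2268 ctr [0.5593 0.0719] j6 -104.0 F [ 2.7 -1.  -1.4] [-0.17 -0.68  0.09]
```

Emit:
play_rows(commands="0 0 0 0 0 0.6;0 0 0 0 0 0.6;0 0 0 0 0 0.6;0 0 0.6 0 0 0.6;0 0 0.9 0 0 0;0 0 0.9 0 0 0;0 0 0 0 0 0")

```text
time_s: 24.85
tcp_pos: [0.564, 0.079, 0.2559]
ee_rot: [[-0.859, -0.512, 0.008], [-0.512, 0.859, 0.002], [-0.008, -0.002, -1.0]]
wrist_force: [0.6, 0.7, -0.0]
gripper_width: 0.601
gripper_force: 0.0
```

```bash
python3 wing.py
```

```text
t 24.85 tcp [0.564  0.079  0.2559] line -59.2 wing 69.4 1172 ctr [0.5597 0.077 ] j6 -84.0 F [ 0.6  0.7 -0. ] [ 0.03 -0.15 -0.01]
```

Emit:
play_rows(commands="0 0 -0.5 0 0 0;0 0 -0.5 0 0 0;0 0 -0.5 0 0 0;0 0 -0.5 0 0 0;0 0 -0.45 0 0 0;0 0 0 0 0 0;0 0 0 0 0 -0.5;0 0 0 0 0 -0.5;0 0 0 0 0 -0.5;0 0 0 0 0 -0.5;0 0 0 0 0 -0.3;0 0 0 0 0 -0.2;0 0 0 0 0 -0.2;0 0 0 0 0 0")

```text
time_s: 26.3
tcp_pos: [0.5626, 0.0785, 0.1782]
ee_rot: [[-0.991, -0.13, 0.001], [-0.13, 0.991, 0.0], [-0.001, -0.0, -1.0]]
wrist_force: [1.9, -0.6, -0.9]
gripper_width: 0.596
gripper_force: 0.9
```

```bash
python3 wing.py
```

```text
t 26.3 tcp [0.5626 0.0785 0.1782] line -82.5 wing 65.8 2322 ctr [0.5593 0.0721] j6 -107.0 F [ 1.9 -0.6 -0.9] [-0.07 -0.7   0.08]
```

Emit:
play_rows(commands="0 0 0 0 0 -0.2;0 0 0 0 0 -0.2;0 0 0 0 0 -0.2;0 0 0 0 0 -0.2;0 0 0 0 0 0")

```text
time_s: 26.85
tcp_pos: [0.5624, 0.0785, 0.1782]
ee_rot: [[-1.0, -0.011, 0.001], [-0.011, 1.0, 0.0], [-0.001, 0.0, -1.0]]
wrist_force: [1.9, -0.8, -0.9]
gripper_width: 0.599
gripper_force: 0.9
```

```bash
python3 wing.py
```

```text
t 26.85 tcp [0.5624 0.0785 0.1782] line -89.4 wing 56.9 2311 ctr [0.5592 0.0721] j6 -114.0 F [ 1.9 -0.8 -0.9] [-0.02 -0.73  0.05]
```

Emit:
play_rows(commands="0 0 0 0 0 -0.2;0 0 0 0 0 -0.2;0 0 0 0 0 -0.2;0 0 0 0 0 0")

```text
time_s: 27.3
tcp_pos: [0.5624, 0.0786, 0.1781]
ee_rot: [[-0.997, 0.079, 0.001], [0.079, 0.997, 0.0], [-0.001, 0.0, -1.0]]
wrist_force: [2.0, -1.3, 0.9]
gripper_width: 0.598
gripper_force: 0.8
```

```bash
python3 wing.py
```

```text
t 27.3 tcp [0.5624 0.0786 0.1781] line -94.5 wing 51.4 2306 ctr [0.5588 0.0721] j6 -119.0 F [ 2.  -1.3  0.9] [-0.05 -0.69  0.03]
```

Emit:
play_rows(commands="0 0 0 0 0 -0.2;0 0 0 0 0 -0.2;0 0 0 0 0 0")

```text
time_s: 27.65
tcp_pos: [0.5623, 0.0786, 0.1781]
ee_rot: [[-0.99, 0.138, 0.0], [0.138, 0.99, 0.0], [-0.0, 0.0, -1.0]]
wrist_force: [3.1, -0.1, 0.6]
gripper_width: 0.596
gripper_force: 0.8
```

```bash
python3 wing.py
```

```text
t 27.65 tcp [0.5623 0.0786 0.1781] line -97.9 wing 47.6 2272 ctr [0.5592 0.0722] j6 -122.0 F [ 3.1 -0.1  0.6] [-0.02 -0.69  0.08]
```

Emit:
play_rows(commands="0 0 0 0 0 -0.2;0 0 0 0 0 -0.2;0 0 0 0 0 0")

```text
time_s: 28.0
tcp_pos: [0.5629, 0.0784, 0.1782]
ee_rot: [[-0.98, 0.197, 0.002], [0.197, 0.98, -0.0], [-0.002, 0.0, -1.0]]
wrist_force: [4.2, -2.0, 0.2]
gripper_width: 0.596
gripper_force: 2.0
```

```bash
python3 wing.py
```

```text
t 28.0 tcp [0.5629 0.0784 0.1782] line -101.4 wing 45.5 2218 ctr [0.5584 0.0715] j6 -126.0 F [ 4.2 -2.   0.2] [-0.38 -1.37  0.07]
```

Emit:
play_rows(commands="0 0 0 0 0 -0.2;0 0 0 0 0 -0.2;0 0 0 0 0 0")

```text
time_s: 28.35
tcp_pos: [0.5635, 0.0781, 0.1783]
ee_rot: [[-0.968, 0.251, 0.003], [0.251, 0.968, -0.001], [-0.003, -0.001, -1.0]]
wrist_force: [5.3, -3.7, -1.3]
gripper_width: 0.597
gripper_force: 21.2
```

```bash
python3 wing.py; cp pics/last.png pics/h.png
```

```text
t 28.35 tcp [0.5635 0.0781 0.1783] line -104.6 wing 45.9 2218 ctr [0.5571 0.0704] j6 -129.0 F [ 5.3 -3.7 -1.3] [-0.9  -1.96  1.26]
```

View pics/h.png

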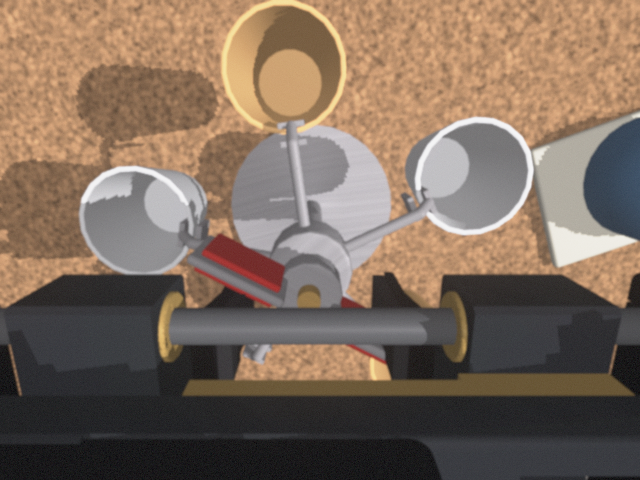

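The wing holds at about 45.5° while the moment has jumped to 1.26 N m, so the nut is at its hard stop. The wrist view shows the wings wedged against the finger sides and the cups clipped and level. Backing off and moving clear.

Emit:
play_rows(commands="0 0 0 0 0 0.4;0 0 0 0 0 0.5;0 0 0 0 0 0.5;0 0 0 0 0 0.5;0 0 0 0 0 0.3;0 0 0.6 0 0 0;0 0 0.9 0 0 0;0 0 0.9 0 0 0;0 0 0.9 0 0 0;0 0 0 0 0 0")

```text
time_s: 29.4
tcp_pos: [0.5629, 0.0789, 0.281]
ee_rot: [[-0.997, -0.072, 0.005], [-0.072, 0.997, 0.002], [-0.005, 0.002, -1.0]]
wrist_force: [0.4, 0.4, 0.4]
gripper_width: 0.6
gripper_force: 0.0
```

```bash
python3 wing.py
```

```text
t 29.4 tcp [0.5629 0.0789 0.281 ] line -85.9 wing 46.6 1018 ctr [0.5604 0.0774] j6 -110.0 F [0.4 0.4 0.4] [ 0.09 -0.19  0.07]
```

Emit:
play_rows(commands="-0.7 0.8 0.5 0 0 0;-0.7 0.8 0.3 0 0 0;-0.7 0.8 0 0 0 0;-0.7 0.8 0 0 0 0;-0.7 0.8 0 0 0 0;-0.7 0.8 0 0 0 0;-0.7 0.8 0 0 0 0;-0.7 0.8 0 0 0 0;-0.7 0.8 0 0 0 0;-0.7 0.8 0 0 0 0;0 0 0 0 0 0;0 0 0 0 0 0;0 0 0 0 0 0")

```text
time_s: 30.75
tcp_pos: [0.352, 0.3177, 0.3002]
ee_rot: [[-0.998, -0.07, -0.001], [-0.07, 0.998, -0.002], [0.001, -0.002, -1.0]]
wrist_force: [0.4, -0.2, 0.1]
gripper_width: 0.594
gripper_force: 0.0
```

```bash
python3 look.py z scene top
python3 - <<'E'
from h import *
for n in("scene","top"):
    a=cv2.imread(f"pics/{n}.png");b=cv2.imread(f"pics/z_{n}.png")
    out=np.hstack([a[130:350,200:440] if n=="scene" else a[130:350,110:350],b[130:350,200:440] if n=="scene" else b[130:350,110:350]])
    cv2.imwrite(f"pics/cmp_{n}.png",out)
cv2.imwrite("pics/cmp.png",np.vstack([cv2.imread("pics/cmp_scene.png"),cv2.imread("pics/cmp_top.png")]))
E
```

```text
30.75 [0.352  0.3177 0.3002] yaw y 94.0 z [-0.0013 -0.0017 -1.    ] j [  61.7    3.5   -8.2   -0.   -78.5 -147.7] w 51.71829142662557 [ 0.4 -0.2  0.1] [ 0.04 -0.23  0.01]
scene [319, 237, 2, 18, 21] [0.5373 0.0538 0.218 ]
scene [315, 238, 2, 18, 19] [0.545  0.0504 0.218 ]
scene [317, 263, 2, 19, 24] [0.5867 0.0962 0.218 ]
scene [321, 264, 1, 18, 18] [0.583  0.1023 0.218 ]
top [266, 181, 13, 12, 22] [0.5876 0.0989 0.218 ]
top [264, 184, 14, 13, 38] [0.5797 0.102  0.218 ]
top [290, 202, 13, 11, 22] [0.5446 0.0524 0.218 ]
top [288, 204, 13, 13, 37] [0.538  0.0569 0.218 ]
```

View pics/cmp.png

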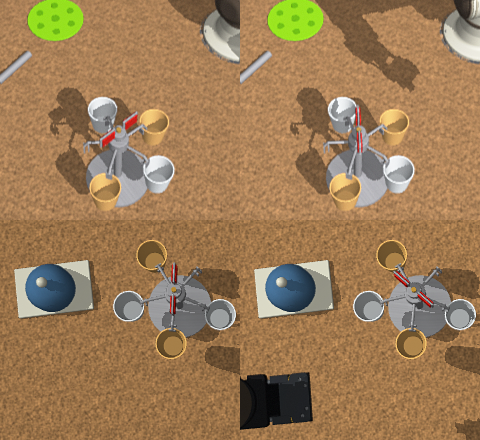

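The before and after crops match: cups, dish, lid, trivet and whisk are all where they were, and only the nut has turned. The gripper is well clear.

```bash
python3 -c "
from station import r
print(r.finish_job())"
```

```text
the job is handed in; nothing more can be done
None
```

The wing nut is tight against its hard stop after about 310° of clockwise turning, the arm is clear and the carousel and other items look unmoved in before/after images, but the first ~55° came from a mistake: I misread the yaw and pressed the fingertips down on top of the wings (about 95 N at the wrist, limit 120 N), dragging the nut round instead of pushing it.

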